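Slide the voltage stabiliser back beside the pump module

ROBOT

A 6-joint arm with a two-finger parallel gripper is mounted at the origin on the work surface. World frame = base frame: x ahead of the robot, y to its left, z up, the work surface at z = 0. Lengths are in mm, angles in rad, forces in N, time in s.
With the tool pointing down it reaches from about 400 to 825 mm from the base axis. Payload 7 kg.
Tool frame: the origin (TCP) lies midway between the tips of the shut fingers; the grasp point (between the pads) lies grip_depth behind it (grip_depth is the distance from the TCP to the grasp point, in mm); z points along the fingers, y is the line along which they close (so a half turn about z gives the same grasp; the last joint's range is limited). The gripper opens to 85 mm and grips with 20 to 120 N. Pads are 22 mm wide; open, the fingers measure 114 mm over their backs; the gripper's body (76 mm by 85 mm) begins 54 mm behind the grasp point. The pads swing forward as they close: fully open they stand 13 mm farther back than shut.
Start: joints at [1.441, 0.359, 0.012, 0, -1.224, -0.288], TCP at [273.887, 616.912, 231.302] pointing down, gripper open.
Joint ranges: [-3.07, 3.07], [-1.43, 2.12], [-1.02, 1.25], [-3.03, 1.67], [-3.05, -0], [-3.03, 3.03]. Speed limits (rad/s): [2.39, 2.39, 3.01, 3.14, 3.14, 3.14].

INTERFACE

Orientations are given as [roll, pitch, yaw] about the fixed x, y, z axes, in that order (R = Rz(yaw) Ry(pitch) Rx(roll)).
In Python, from bench import get_state, snapshot, sign_off, cut_out, grip_depth gives the robot as it stands. The module is installed in compiled form; this text tells all that it offers.
- The arm moves only by the tool move_arm, never from a script. Its argument "deltas" is a list that holds one entry, the list of rows, each a list of 4 numbers: the shift along the tool's x, y, z in m, then the turn about the tool's z in degrees. A call has 1 to 10 rows; each row shifts and turns the commanded pose from where the row before left it, along the tool's axes as they then stand; what a row does not reach is not made up. A row lasts 1/8 s, in which the tool goes at most 62.5 mm and 10.7 degrees, less where a joint would pass 70% of its speed; a pose out of reach is approached as far as the arm can. A call with a gripper value outside its range is refused whole. "grip" is the opening, from 0 (shut) to 1 (fully open), set as the call begins (left out, the last holds). The fingers move at their own pace and stop on an object; "force" is the grip in N (left out, the last holds). Time passes only in rows, so rows that do not move let the fingers close. It gives the time, the measured TCP pose, the force, the opening and the grip force at its end, in the units of the state.
- get_state(): the state, without advancing time (a new reading comes with each control period).
- snapshot(name): name is "side" or "top" or "wrist"; returns a dict with "image" (384x512x3 uint8, red, green, blue), "fx", "fy", "cx", "cy" (pixels), "rvec" (rotation vector, rad) and "tvec" (3), from world to camera coordinates, as OpenCV has them; the wrist camera has in their place "hand_eye" (4x4, takes a point from camera to tool coordinates, whose origin is the TCP and whose axes are the flange's). Camera axes: x right, y down, z forward; pixel columns grow to the right and rows downward; lengths in mm; the calibration is good to about 2 mm. A picture is of the moment at which its call begins: read the wrist's pose just before it. There is no depth.
- sign_off(): hands the job in; it is judged then, once.
Trained networks look in the newest picture that a camera, given by its name, has taken for a name from the list of things; names that differ only in an ending like _2 or _b are one class to them, and where a whole thing is asked for, a point or a joint stands for the part that bears it (a point fixed in the world has none). Each returns a list of dicts, best first, with "score" (0 to 1); they miss things now and then, are a little off and sometimes report something else, mostly with a low value. They report only what shows in the picture. A call takes as long as a camera call. They do not tell look-alikes from the thing itself.
- cut_out(label, camera): "region" (384x512 bool, what is visible of it) and "rect" ([left, top, width, height] in pixels, round what is visible of it).
The state is a dict: "clock": time; "q": joint angles; "qd": joint speeds; "effort": joint torques, N m; "eef_pos": TCP position; "tcp_rot": TCP orientation; "wrist_force": force on the tool from outside, world axes, zero at the start; "ft_torque": the same for the moment, N m; "grip_width": finger opening in mm; "grip_force": force on a finger pad.
Only numpy, scipy, OpenCV 4.12 (cv2) and the standard library are available. Lean on these libraries where they do the work, as an engineer would, in place of code of your own. Each camera call takes 0.05 s, during which the arm holds its last target. There are 200 camera calls.

TASK

The voltage stabiliser, the tall box with the carrying handle on top, has been left out of line on the bench between the chromatography pump and the desktop computer. Push it with your fingers along the bench back to its place next to the pump: right up beside the pump's side, square to it, with the two front panels flush. It is heavy and goes over if it is pushed high up, so slide it without letting it rock, do not lift it or touch its handle, and leave the two bottles and the vial rack where they are.

Things in the scene. Friction and masses are not known exactly. Their poses are not given: they have to be found in the camera images.
- stabiliser: Tall loose box, about 2.1 kg, 140 wide (y), 160 deep (x), 212 mm high; case starts 12 mm up on 4 rubber feet (130 x by 112 y apart). Origin: centre of underside, at bench height; x from front panel (x = -80 mm; meter, sockets) to back, z up. Faces plain below 90 mm. Slides at 9 to 17 N, stops when the push stops. Pushed below 60 mm it slides; above 120 mm it rocks over.
- stab_handle: Carrying handle fixed on top of the stabiliser, not to be touched: round bar 12 mm thick running front to back, 112 mm long, its top 42 mm above the box (254 mm above the bench). Origin: centre of the box's top face, axes as the stabiliser's.
- pump: Chromatography pump, fixed: low off-white instrument, 345 wide (y), 435 deep (x), 140 mm high, dark smoked door in front, clear bottle on top. Origin: middle of its front panel (x = 0; valve knob stands out 21 mm), at bench height; x runs to its back, z up. Left or right of the stabiliser, whose place is at the side facing it (y = +172.5 or -172.5 mm; flat, down to the bench).
- computer: The desktop computer lying flat, fixed: dark grey, 290 mm wide (its y), 345 mm deep (its x), 93 mm high. Origin: middle of its front panel, at bench height; x runs to its back, z up. It stands on the other side of the stabiliser from the pump.
- solvent_bottle: Bystander: clear glass bottle with a blue cap, 86 mm across, 176 mm high, loose, standing on the pump. Origin: centre of its underside.
- amber_bottle: Bystander: amber glass bottle, 60 mm across, 105 mm high, loose, standing on the bench in front of the pump. Origin: centre of its underside.
- vial_rack: Bystander: white rack of sample vials, 70 mm (x) by 110 mm (y), 44 mm high with the vials, loose, on the bench in front of the computer. Origin: centre of its underside.
There are look-alikes about, which are no part of the job. There is more than one size of the stabiliser; the one meant has the size given above.

How it is judged:
By the outcome, as a careful person would: the job done as asked, in the order asked, and still so for the second after the job is handed in, with the robot touching nothing.
It also fails if it takes over 67 s, if anything falls off the work surface, if the arm or the gripper's body presses on something with over 40 N, if the wrist force passes 120 N, or if a joint passes its speed limit or range.

## Working session

There is one attempt and no reset: what is moved stays moved. The work goes in short steps, Python scripts to look and compute and a tool call to move; the robot and the scene stay as the last step left them, time stands still between calls to the robot, and variables do not carry over. Pictures are saved under pics/ and viewed, at most 10 in all, crops included, and the job is handed in when it is done.

Besides the shell and the picture viewer there is one more tool, called as name([rows], argument=value, ...), one row to a line, values as JSON. move_arm: Moves the arm, as the interface text tells. Its arguments: {"type":"object","properties":{"deltas":{"type":"array"},"grip":{"type":"number"},"force":{"type":"number"}},"required":["deltas"]}

```bash
mkdir -p pics; cat > h.py <<'E'
import numpy as np, cv2
from bench import get_state, snapshot, sign_off, cut_out, grip_depth
def cam(s):
    R,_=cv2.Rodrigues(np.array(s["rvec"],float)); t=np.array(s["tvec"],float).ravel(); return R,t
def K(s): return np.array([[s["fx"],0,s["cx"]],[0,s["fy"],s["cy"]],[0,0,1.]])
def plane(s,uv,z):
    R,t=cam(s); d=R.T@np.linalg.inv(K(s))@np.array([uv[0],uv[1],1.]); c=-R.T@t
    return c+d*(z-c[2])/d[2]
def proj(s,P):
    return cv2.projectPoints(np.array(P,float).reshape(-1,3),np.array(s["rvec"],float),np.array(s["tvec"],float),K(s),None)[0].reshape(-1,2)
def save(s,n): cv2.imwrite("pics/"+n,cv2.cvtColor(s["image"],cv2.COLOR_RGB2BGR))
E
python3 - <<'E'
from h import *
st=get_state(); print(st["clock"],st["eef_pos"],st["tcp_rot"],grip_depth)
ims=[]
for c in ["side","top"]:
    s=snapshot(c); ims.append(s["image"]); R,t=cam(s); print(c,"campos",(-R.T@t).round(),"fwd",R[2].round(2),"right",R[0].round(2),s["fx"])
    for l in ["stabiliser","stab_handle","pump","computer","amber_bottle","vial_rack","solvent_bottle"]:
        print(l,[(round(d["score"],2),d["rect"]) for d in cut_out(l,c)])
for i,n in zip(ims,("side","top")):
    cv2.imwrite(f"pics/{n}0.png",cv2.resize(cv2.cvtColor(i,cv2.COLOR_RGB2BGR),(800,600)))
E
```

```text
0.0 [273.70605561 616.50626974 230.37122082] [ 3.13996889e+00 -1.53423958e-04 -4.17864720e-01] 18.700000000000003
side campos [ 934.   72. 1364.] fwd [-0.32 -0.07 -0.95] right [-0.21  0.98  0.  ] 407.1786563155531
stabiliser [(0.91, [298.8, 106.3, 92.1, 107.4]), (0.83, [209.6, 181.1, 62.4, 76.0]), (0.73, [239.2, 142.0, 39.3, 48.5])]
stab_handle [(0.75, [336.7, 124.3, 26.6, 47.4]), (0.54, [230.6, 189.1, 18.6, 41.8]), (0.41, [246.3, 153.0, 24.7, 9.2])]
pump [(0.75, [29.3, 183.9, 155.4, 161.9]), (0.64, [93.7, 189.1, 35.6, 38.6])]
computer [(0.69, [310.1, 235.0, 119.2, 139.0])]
amber_bottle [(0.79, [134.7, 166.5, 21.3, 21.1])]
vial_rack [(0.67, [362.5, 216.6, 33.0, 29.3])]
solvent_bottle [(0.7, [90.4, 189.6, 40.1, 36.3])]
top campos [ 215.  -13. 1689.] fwd [ 0.22  0.01 -0.98] right [ 0.03 -1.   -0.  ] 468.4021272383443
stabiliser [(0.77, [135.9, 205.8, 81.6, 81.3]), (0.75, [246.7, 224.7, 34.2, 35.8]), (0.59, [241.8, 146.7, 49.1, 65.9])]
stab_handle [(0.9, [166.7, 217.2, 20.0, 54.9]), (0.56, [260.1, 157.0, 11.8, 35.4])]
pump [(0.93, [318.9, 67.2, 108.8, 127.8]), (0.46, [100.4, 89.4, 94.9, 99.7])]
computer [(0.66, [102.4, 88.5, 90.7, 99.8])]
amber_bottle [(0.65, [355.8, 208.2, 20.1, 14.5])]
vial_rack [(0.74, [130.1, 192.1, 26.3, 23.1])]
solvent_bottle [(0.74, [355.5, 209.2, 20.6, 16.8]), (0.72, [364.1, 142.5, 34.2, 33.6])]
```

View pics/side0.png

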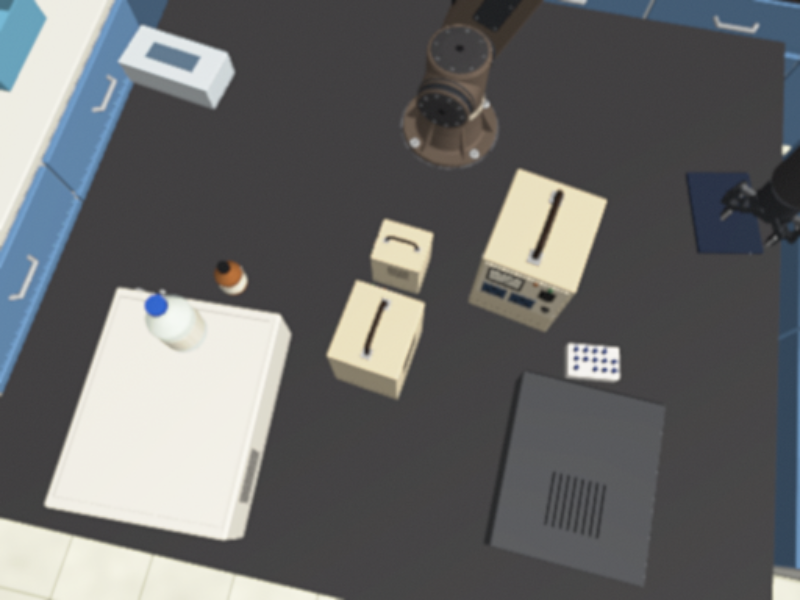

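View pics/top0.png

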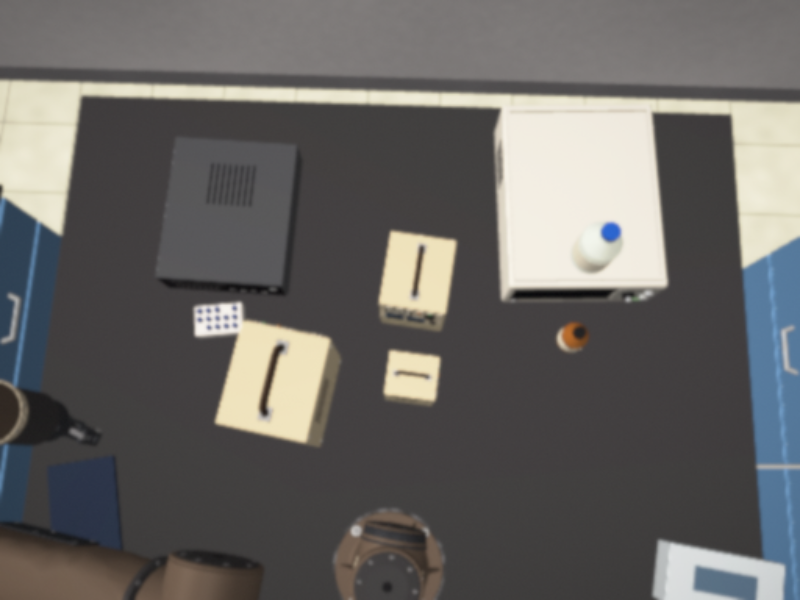

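The side picture shows three beige boxes with handles (in 512-wide pixels): a large one at (345,160), a middle one at (241,219) between the pump (left, ~108,265) and the computer (~370,305), and a small one at (258,163). The middle one looks right. I'll check its size by fitting boxes to the masks and look at it enlarged.

```bash
cat >> h.py <<'E'
from scipy.optimize import minimize
def boxpts(x,y,yaw,d,w,h,z0=0,x0=None):
    x0=-d/2 if x0 is None else x0
    P=np.array([[a,b,c] for a in (x0,x0+d) for b in (-w/2,w/2) for c in (z0,h)],float)
    c,s=np.cos(yaw),np.sin(yaw); return P@np.array([[c,s,0],[-s,c,0],[0,0,1]])+[x,y,0]
def hull(s,P,sc=4):
    m=np.zeros((384*sc,512*sc),np.uint8)
    q=cv2.convexHull(((proj(s,P)+.5)*sc-.5).astype(np.float32)).reshape(-1,2)
    cv2.fillConvexPoly(m,np.round(q*16).astype(np.int32),1,shift=4); return m
def fit(views,p0,fn,free=None):
    # views: [(snap,mask)], fn(p)->pts ; maximise IoU
    M=[(s,cv2.resize(m.astype(np.float32),None,fx=4,fy=4,interpolation=cv2.INTER_LINEAR)>.5) for s,m in views]
    def f(p):
        r=0
        for s,m in M:
            h=hull(s,fn(p))>0; r+=1-(h&m).sum()/((h|m).sum())
        return r
    p0=np.array(p0,float); n=len(p0)
    st=np.array([15,15,.1]+[15]*(n-3))
    sim=np.vstack([p0]+[p0+st*np.eye(n)[i] for i in range(n)])
    r=minimize(f,p0,method="Nelder-Mead",options=dict(initial_simplex=sim,maxiter=250,xatol=.1,fatol=1e-5))
    return r.x,r.fun/len(M)
E
python3 - <<'E'
from h import *
S={c:snapshot(c) for c in("side","top")}
def near(l,c,u):
    D=cut_out(l,c); return min(D,key=lambda d:np.hypot(d["rect"][0]+d["rect"][2]/2-u[0],d["rect"][1]+d["rect"][3]/2-u[1]))["region"]
for nm,us,ut,size in (("mid",(241,219),(267,180),(160,140,212)),("big",(345,160),(177,246),(220,190,290)),("small",(258,166),(263,242),(90,110,110))):
    V=[(S["side"],near("stabiliser","side",us)),(S["top"],near("stabiliser","top",ut))]
    c=plane(S["top"],ut,size[2])
    print(nm,"free",*[a.round(3) if i==0 else round(a,3) for i,a in enumerate(fit(V,[c[0],c[1],-.1,*size],lambda p:boxpts(*p)))])
    if nm=="mid":
        x,e=fit(V,[c[0],c[1],-.1],lambda p:boxpts(*p,160,140,212)); print("fixed",x.round(3),e)
        for v in V: print(fit([v],[c[0],c[1],-.1],lambda p:boxpts(*p,160,140,212))[0].round(3))
V=[(S["side"],near("pump","side",(108,265))),(S["top"],near("pump","top",(373,131)))]
c=plane(S["top"],(373,185),140)
print("pump",fit(V,[c[0],c[1],0],lambda p:boxpts(*p,435,345,140,x0=0)))
V=[(S["side"],near("computer","side",(370,305))),(S["top"],near("computer","top",(148,138)))]
c=plane(S["top"],(148,185),93)
print("comp",fit(V,[c[0],c[1],0],lambda p:boxpts(*p,345,290,93,x0=0)))
for l,c,z in(("amber_bottle","top",50),("vial_rack","top",22)):
    r=cut_out(l,c)[0]["rect"]; print(l,plane(S[c],(r[0]+r[2]/2,r[1]+r[3]/2),z).round())
i=S["side"]["image"][130:270,190:410]; j=S["top"]["image"][130:270,220:440]
cv2.imwrite("pics/crop.png",cv2.cvtColor(cv2.resize(np.vstack([i[:,:220],j]),None,fx=2,fy=2,interpolation=cv2.INTER_CUBIC),cv2.COLOR_RGB2BGR))
E
```

```text
mid free [ 6.11705e+02 -3.97900e+01 -1.22000e-01  1.54849e+02  1.38148e+02
  2.14043e+02] 0.023
fixed [ 6.11025e+02 -3.99670e+01 -1.17000e-01] 0.03759599712047107
[ 6.10556e+02 -3.91670e+01 -1.10000e-01]
[ 6.11586e+02 -4.03680e+01 -1.21000e-01]
big free [ 3.68423e+02  2.35117e+02 -1.75000e-01  2.06837e+02  1.80801e+02
  2.69697e+02] 0.027
small free [ 4.02261e+02 -3.50560e+01 -1.02000e-01  9.06160e+01  1.03832e+02
  1.41681e+02] 0.044
pump (array([ 6.08775751e+02, -4.12967663e+02,  4.05157841e-02]), np.float64(0.08371543429364164))
comp (array([ 6.04962289e+02,  4.05361226e+02, -3.50268002e-02]), np.float64(0.017286542647408698))
amber_bottle [ 515. -397.   50.]
vial_rack [533. 409.  22.]
```

View pics/crop.png

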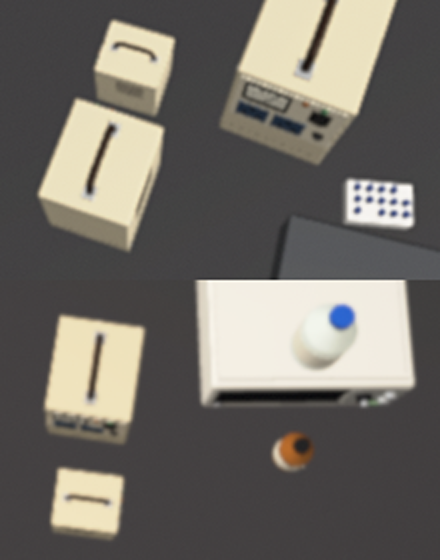

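Fitting box sizes freely to the masks gives about 155x138x214 mm for the middle one, 207x181x270 for the large and 91x104x142 for the small. So the middle one is the stabiliser; the crop shows it with its handle running front to back and its sockets facing the robot. It stands at about (611,-40) with yaw -0.12, and the pump is on its -y side. Next I refine the pump edges, and swing the arm round high over the bench.

move_arm([
  [[0,0,-0.035,-8],[0,0,-0.035,-8],[0,0,-0.035,-8],[0.04,0.02,0,0],[0.04,0.02,0,0],[0.04,0.02,0,0],[0.04,0.02,0,0],[0.04,0.02,0,0],[0.04,0.02,0,0],[0.04,0.02,0,0]],
], grip=1)

```text
clock: 2.75
eef_pos: [555.3, 476.5, 336.3]
tcp_rot: [-3.142, -0.0, 0.001]
wrist_force: [-0.6, 0.5, 0.3]
grip_width: 85.8
grip_force: 0.0
```

```bash
cat >> h.py <<'E'
from scipy.optimize import least_squares
from scipy.ndimage import map_coordinates, gaussian_filter1d
def edgefit(views,segs,p0,place,rng=5,iters=4):
    """segs: {cam:[(A,B),..]} local 3D segments; place(p,P)->world; views {cam:snap}. Finds strongest gradient along normals."""
    p=np.array(p0,float)
    G={c:cv2.cvtColor(s["image"],cv2.COLOR_RGB2GRAY).astype(float) for c,s in views.items()}
    for it in range(iters):
        obs=[]; r_=rng if it<2 else 3
        for c,s in views.items():
            for A,B in segs.get(c,[]):
                A,B=np.array(A,float),np.array(B,float)
                uv=proj(s,place(p,np.array([A,B]))); t=(uv[1]-uv[0])/np.linalg.norm(uv[1]-uv[0]); n=np.array([-t[1],t[0]])
                for f in np.linspace(.08,.92,25):
                    L=A+f*(B-A); u=proj(s,place(p,L[None]))[0]
                    k=np.arange(-r_-1,r_+1.01,.25); q=u+k[:,None]*n
                    g=np.abs(np.gradient(gaussian_filter1d(map_coordinates(G[c],[q[:,1],q[:,0]],order=1,mode="nearest"),3)))
                    g=g[4:-4];kk=k[4:-4];j=g.argmax()
                    if g[j]<1 or j in(0,len(g)-1): continue
                    obs.append((c,L,n,n@(u+kk[j]*n)))
        def res(p):
            o=[]
            for c,s in views.items():
                O=[x for x in obs if x[0]==c]
                if O:
                    u=proj(s,place(p,np.array([x[1] for x in O]))); o+=[x[2]@v-x[3] for x,v in zip(O,u)]
            return np.array(o)
        r=least_squares(res,p,loss="soft_l1",f_scale=.3,x_scale=[10,10,.1][:len(p)]); p=r.x
    return p,np.median(np.abs(res(p))),len(obs)
def place(p,P):
    c,s=np.cos(p[2]),np.sin(p[2]); return np.asarray(P)@np.array([[c,s,0],[-s,c,0],[0,0,1]])+[p[0],p[1],0]
H=172.5
T=lambda x0,x1,y,z:[((x0,-y,z),(x1,-y,z)),((x0,y,z),(x1,y,z)),((x0,-y,z),(x0,y,z)),((x1,-y,z),(x1,y,z))]
PUMP={"side":T(0,435,H,140)[2:3]+[((0,H,0),(435,H,0)),((0,-H,140),(435,-H,140))],"top":T(0,435,H,140)[0:1]+T(0,435,H,140)[3:]+[((0,H,0),(435,H,0)),((0,-H,140),(0,H,140))]}
STAB={"side":[((-80,-70,212),(80,-70,212)),((-80,-70,212),(-80,70,212)),((80,-70,212),(80,70,212)),((-80,70,212),(80,70,212)),((80,-70,12),(80,70,12)),((-80,70,12),(80,70,12))],
"top":[((-80,-70,212),(80,-70,212)),((80,-70,212),(80,70,212)),((-80,70,212),(80,70,212)),((-80,-70,212),(-80,70,212))]}
def locate(p0,segs,fs=("side","top")):
    V={c:snapshot(c) for c in fs}; r=edgefit(V,segs,p0,place)
    out=[r]
    for c in fs: out.append(edgefit({c:V[c]},segs,p0,place))
    return out
def draw(s,segsets,n,crop):
    im=cv2.resize(cv2.cvtColor(s["image"],cv2.COLOR_RGB2BGR),None,fx=4,fy=4,interpolation=cv2.INTER_CUBIC)
    for p,segs in segsets:
        for A,B in segs:
            u=(proj(s,place(p,np.array([A,B])))+.5)*4-.5; cv2.line(im,*[tuple(int(round(a)) for a in w) for w in u],(0,0,255),1,cv2.LINE_AA)
    x,y,w,h=[4*a for a in crop]; im=im[y:y+h,x:x+w]; f=min(800/im.shape[1],600/im.shape[0]); cv2.imwrite("pics/"+n,cv2.resize(im,None,fx=f,fy=f,interpolation=cv2.INTER_AREA))
E
python3 - <<'E'
from h import *
st=get_state(); print(st["clock"],st["eef_pos"].round(),st["tcp_rot"].round(3),np.round(st["q"],2))
A=locate([609,-413,.03],PUMP); B=locate([611,-40,-.117],STAB)
for r in A+B: print(r[0].round(3),r[1:],)
s=snapshot("side"); t=snapshot("top")
draw(s,[(A[0][0],PUMP["side"]),(B[0][0],STAB["side"])],"e1.png",(20,130,280,220))
draw(t,[(A[0][0],PUMP["top"]),(B[0][0],STAB["top"])],"e2.png",(220,50,220,180))
E
```

```text
2.75 [555. 476. 336.] [-3.142e+00 -0.000e+00  1.000e-03] [ 0.97  0.42  0.33 -0.   -1.49  0.6 ]
[ 6.08219e+02 -4.14223e+02  4.50000e-02] (np.float64(0.2473988729919796), 150)
[ 6.09174e+02 -4.12879e+02  4.20000e-02] (np.float64(0.25959845440891627), 74)
[ 6.06447e+02 -4.15034e+02  4.70000e-02] (np.float64(0.13712059747814465), 86)
[ 6.11622e+02 -3.94320e+01 -1.24000e-01] (np.float64(0.24551333166976974), 246)
[ 6.11698e+02 -3.90260e+01 -1.27000e-01] (np.float64(0.21383759522194623), 145)
[ 6.11507e+02 -4.00630e+01 -1.25000e-01] (np.float64(0.25847234482922943), 100)
```

View pics/e1.png

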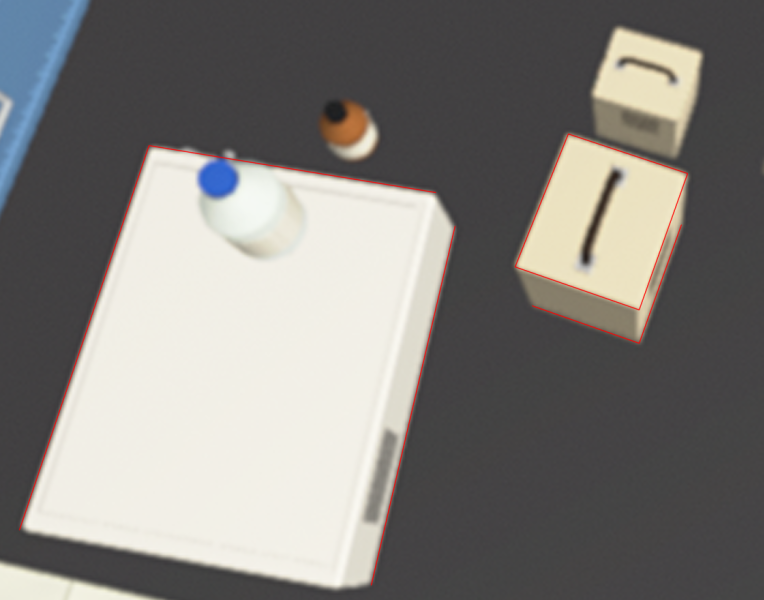

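View pics/e2.png

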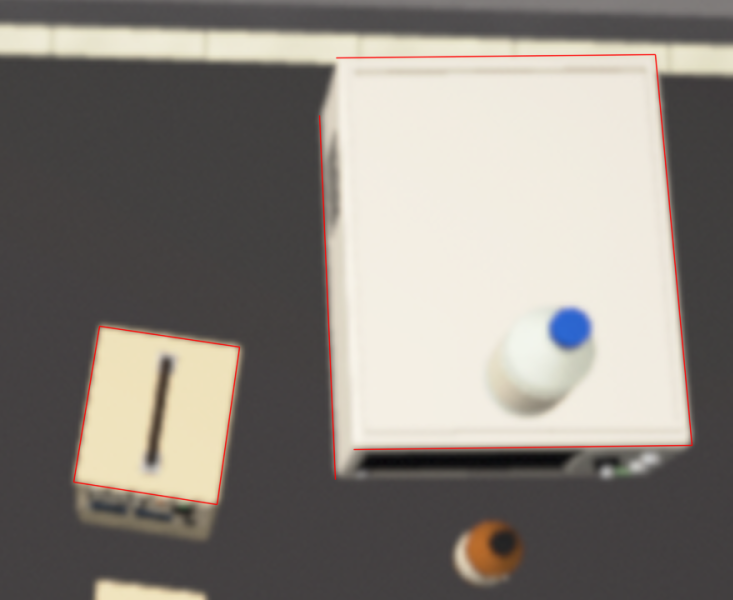

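Both pictures confirm the fits: the red outlines lie on the edges of the stabiliser (611.6, -39.4, yaw -0.124) and of the pump (608.2, -414.2, yaw 0.045). The stabiliser's place is therefore about (677, -167, yaw 0.045). With the gripper open, the back of a finger sticks out past the gripper's body. I'll push with that, low down, starting near the front end of the +y face to square the box.

move_arm([
  [[0.003,0.045,0,0],[0.003,0.045,0,0],[0.003,0.045,0,0],[0.003,0.045,0,0],[0.003,0.045,0,0],[0.003,0.045,0,0],[0.003,0.04,0,0],[0.003,0.04,0,0],[0,0,0,0]],
])

```text
clock: 4.18
eef_pos: [578.0, 125.9, 337.3]
tcp_rot: [-3.141, -0.001, 0.0]
wrist_force: [-0.2, 1.0, 0.2]
grip_width: 85.4
grip_force: 0.0
```

move_arm([
  [[0,0,0.04,0],[0,0,0.04,0],[0,0,0.04,0],[0,0,0.04,0],[0,0,0.04,0],[0,0,0.04,0],[0,0,0.04,0],[0,0,0.03,0],[0,0,0.015,0],[0,0,0,0]],
])

```text
clock: 5.42
eef_pos: [578.0, 127.8, 10.8]
tcp_rot: [3.141, 0.001, 0.002]
wrist_force: [0.0, 0.3, 0.5]
grip_width: 85.7
grip_force: 0.0
```

move_arm([
  [[0,0.01,0,0],[0,0.01,0,0],[0,0.008,0,0],[0,0.006,0,0],[0,0.006,0,0],[0,0.006,0,0],[0,0.006,0,0],[0,0.006,0,0],[0,0,0,0]],
])

```text
clock: 6.55
eef_pos: [579.8, 70.3, 12.8]
tcp_rot: [-3.139, -0.004, 0.001]
wrist_force: [-0.8, 8.0, -0.9]
grip_width: 85.6
grip_force: 0.0
```

```bash
python3 - <<'E'
from h import *
for r in locate([611,-45,-.10],STAB): print(r[0].round(3),r[1:])
s=snapshot("side"); draw(s,[],"p1.png",(180,120,240,160))
E
```

```text
[ 6.19167e+02 -4.00830e+01  1.50000e-02] (np.float64(0.2746952138627421), 155)
[ 6.19294e+02 -7.12440e+01  4.00000e-03] (np.float64(0.1613469071916711), 149)
[ 6.19483e+02 -3.77980e+01  2.00000e-02] (np.float64(0.48627105379375735), 67)
```

View pics/p1.png

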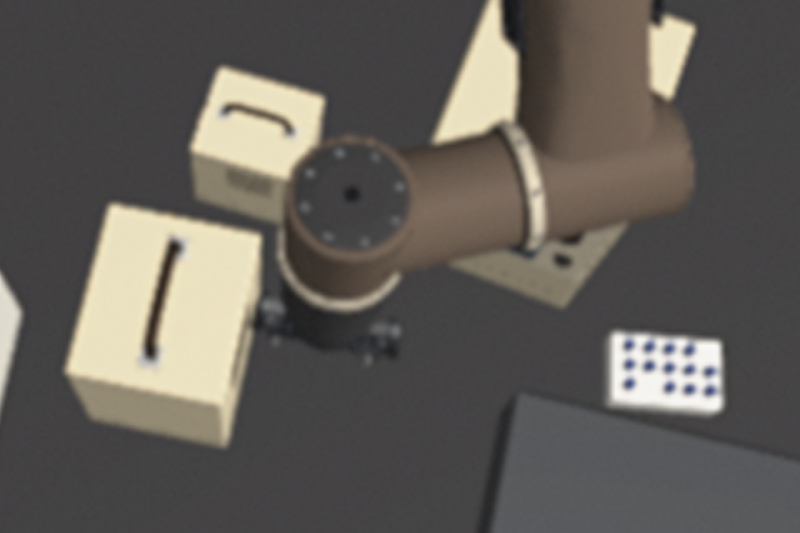

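The box slid 31 mm and turned without tipping; it now stands at about (619,-71). The gripper is beside its +y face at crop pixel (270,310). I refit from the better start, using each camera separately.

```bash
python3 - <<'E'
from h import *
for r in locate([619.3,-71.2,.004],STAB): print(r[0].round(3),r[1:])
st=get_state(); print(st["wrist_force"].round(1),st["ft_torque"].round(2),st["q"].round(2))
E
```

```text
[ 6.19321e+02 -7.24670e+01  2.00000e-03] (np.float64(0.24625833105812944), 247)
[619.304 -71.93   -0.   ] (np.float64(0.2295997584841416), 148)
[ 6.19473e+02 -7.31760e+01  3.00000e-03] (np.float64(0.2542418382088556), 100)
[-1.6  8.8  0.6] [ 2.44  0.25 -0.05] [ 0.45  0.44 -0.44 -0.   -0.69  1.12]
```

move_arm([
  [[0,0.005,0,0],[0,0.005,0,0],[0,0,0,0],[0,-0.015,0,0],[0.02,0,0,0],[0.022,0,0,0],[0,0.01,0,0],[0,0,0,0]],
])

```text
clock: 7.8
eef_pos: [619.8, 63.4, 11.3]
tcp_rot: [3.141, 0.001, -0.0]
wrist_force: [0.1, -0.3, 0.7]
grip_width: 85.3
grip_force: 0.0
```

```bash
python3 - <<'E'
from h import *
for r in locate([620,-82,.045],STAB): print(r[0].round(3),r[1:])
print(get_state()["wrist_force"].round(1))
E
```

```text
[ 6.20855e+02 -8.08520e+01  2.60000e-02] (np.float64(0.24772955619764048), 246)
[ 6.20998e+02 -8.06870e+01  2.50000e-02] (np.float64(0.040696973757746946), 145)
[ 6.19645e+02 -8.13140e+01  2.80000e-02] (np.float64(0.49823290723756486), 100)
[0.7 1.1 0.5]
```

move_arm([
  [[0,0.007,0,0],[0,0.008,0,0],[0,0.008,0,0],[0,0.008,0,0],[0,0.008,0,0],[0,0.008,0,0],[0,0.008,0,0],[0,0.008,0,0],[0,0.006,0,0],[0,0,0,0]],
])

```text
clock: 9.15
eef_pos: [621.6, -2.9, 11.7]
tcp_rot: [-3.14, -0.003, 0.002]
wrist_force: [1.6, 8.3, -2.2]
grip_width: 85.1
grip_force: 0.0
```

```bash
python3 - <<'E'
from h import *
for r in locate([621,-148,.04],STAB): print(r[0].round(3),r[1:])
print(get_state()["wrist_force"].round(1))
E
```

```text
[ 6.20998e+02 -1.45213e+02  6.00000e-03] (np.float64(0.25440913017550315), 247)
[ 6.20911e+02 -1.45687e+02  9.00000e-03] (np.float64(0.22515661121975938), 148)
[ 6.20973e+02 -1.44227e+02 -1.00000e-02] (np.float64(0.40071010954828523), 100)
[ 2.5  9.  -1.9]
```

move_arm([
  [[0,-0.012,0,0],[-0.02,0,0,0],[-0.018,0,0,0],[0,0.01,0,0],[0,0.006,0,0],[0,0.006,0,0],[0,0,0,0],[0,-0.02,0,0],[0,0,0,0]],
])

```text
clock: 10.38
eef_pos: [583.1, 6.4, 11.4]
tcp_rot: [3.141, -0.0, 0.002]
wrist_force: [-0.8, -0.1, -0.2]
grip_width: 85.5
grip_force: 0.0
```

```bash
python3 - <<'E'
from h import *
for r in locate([622,-153,.04],STAB): print(r[0].round(3),r[1:])
E
```

```text
[ 6.23150e+02 -1.55248e+02  2.60000e-02] (np.float64(0.25082904554125207), 247)
[ 6.23284e+02 -1.54863e+02  2.80000e-02] (np.float64(0.008091292037065045), 146)
[ 6.21747e+02 -1.56929e+02  1.80000e-02] (np.float64(0.7605049074066983), 99)
```

move_arm([
  [[0,-0.01,-0.03,0],[0,0,-0.05,0],[0,0,-0.05,0],[0,0,-0.05,0],[0,0,-0.05,0],[0,0,-0.05,0],[-0.045,0,0,0],[-0.045,0,0,0],[-0.045,0,0,0]],
])

```text
clock: 11.6
eef_pos: [446.1, 14.6, 291.1]
tcp_rot: [3.141, 0.0, 0.0]
wrist_force: [0.1, 0.8, 0.4]
grip_width: 84.8
grip_force: 0.0
```

move_arm([
  [[0,0.045,0,0],[0,0.045,0,0],[0,0.045,0,0],[0,0.043,0,0],[0,0,0,0]],
])

```text
clock: 12.22
eef_pos: [447.1, -165.3, 291.0]
tcp_rot: [3.141, 0.001, -0.003]
wrist_force: [-0.2, 0.2, 0.1]
grip_width: 85.4
grip_force: 0.0
```

move_arm([
  [[0,0,0,9.7],[0,0,0,9.7],[0,0,0,9.7],[0,0,0,9.7],[0,0,0,9.7],[0,0,0,9.7],[0,0,0,9.7],[0,0,0,9.7],[0,0,0,9.8],[0,0,0,0]],
])

```text
clock: 13.48
eef_pos: [447.6, -162.5, 291.3]
tcp_rot: [-3.142, 0.0, -1.523]
wrist_force: [-0.2, -0.1, 0.0]
grip_width: 85.2
grip_force: 0.0
```

Now down, then up to contact (expected near TCP x ≈ 471).

move_arm([
  [[0,0,0.04,0],[0,0,0.04,0],[0,0,0.04,0],[0,0,0.04,0],[0,0,0.04,0],[0,0,0.04,0],[0,0,0.03,0],[0,0,0.01,0],[0,0,0,0]],
])

```text
clock: 14.6
eef_pos: [447.8, -162.8, 11.3]
tcp_rot: [3.141, -0.0, -1.522]
wrist_force: [0.1, 0.1, 0.7]
grip_width: 85.5
grip_force: 0.0
```

move_arm([
  [[0,-0.01,0,0],[0,-0.01,0,0],[0,-0.006,0,0],[0,-0.007,0,0],[0,-0.007,0,0],[0,-0.007,0,0],[0,0,0,0]],
])

```text
clock: 15.48
eef_pos: [490.1, -161.0, 9.8]
tcp_rot: [3.133, 0.001, -1.526]
wrist_force: [-10.3, 0.7, -0.1]
grip_width: 85.5
grip_force: 0.0
```

```bash
python3 - <<'E'
from h import *
for r in locate([644,-155,.03],STAB): print(r[0].round(3),r[1:])
print(get_state()["wrist_force"].round(1))
E
```

```text
[ 6.44567e+02 -1.53743e+02  3.50000e-02] (np.float64(0.2483139031048438), 226)
[ 6.44279e+02 -1.53539e+02  3.40000e-02] (np.float64(0.2368293951901279), 148)
[ 6.45214e+02 -1.54632e+02  2.80000e-02] (np.float64(0.7253758345895847), 78)
[-9.7  0.9 -2.6]
```

move_arm([
  [[0,-0.007,0,0],[0,-0.007,0,0],[0,-0.007,0,0],[0,-0.006,0,0],[0,-0.004,0,0],[0,0,0,0]],
])

```text
clock: 16.32
eef_pos: [520.4, -159.6, 9.6]
tcp_rot: [3.132, 0.001, -1.527]
wrist_force: [-10.4, -1.3, -2.3]
grip_width: 85.5
grip_force: 0.0
```

```bash
python3 - <<'E'
from h import *
for r in locate([676,-152,.04],STAB): print(r[0].round(3),r[1:])
for r in locate([608,-414,.045],PUMP): print(r[0].round(3),r[1:])
E
```

```text
[ 6.74806e+02 -1.51683e+02  4.40000e-02] (np.float64(0.24455906334485178), 226)
[ 6.74561e+02 -1.51490e+02  4.60000e-02] (np.float64(0.2258394031861144), 148)
[ 6.76230e+02 -1.53184e+02  2.80000e-02] (np.float64(0.7216842691448733), 79)
[ 6.08095e+02 -4.13215e+02  4.20000e-02] (np.float64(0.31268752228930907), 134)
[ 6.09082e+02 -4.11958e+02  3.90000e-02] (np.float64(0.24932876081366828), 68)
[ 6.06670e+02 -4.14693e+02  4.60000e-02] (np.float64(0.11877158013226108), 72)
```

move_arm([
  [[0,-0.003,0,0],[0,0,0,0],[0,0.03,0,0],[0,0.03,0,0],[0,0,-0.05,0],[0,0,-0.05,0],[0,0,-0.06,0],[0,0,-0.06,0],[0,0,-0.06,0],[0,0,0,0]],
])

```text
clock: 17.77
eef_pos: [471.5, -162.3, 297.7]
tcp_rot: [-3.13, -0.001, -1.524]
wrist_force: [-0.7, -0.2, -0.4]
grip_width: 85.3
grip_force: 0.0
```

```bash
python3 - <<'E'
from h import *
for r in locate([678,-152,.04],STAB): print(r[0].round(3),r[1:])
E
```

```text
[ 6.77253e+02 -1.51521e+02  4.60000e-02] (np.float64(0.24066899145775267), 214)
[ 6.76920e+02 -1.51353e+02  4.40000e-02] (np.float64(0.23602910091140927), 148)
[ 6.78248e+02 -1.52123e+02  5.00000e-02] (np.float64(0.2781931087528733), 66)
```

move_arm([
  [[0,0,0,-10],[0,0,0,-10],[0,0,0,-10],[0,0,0,-10],[0,0,0,-10],[0,0,0,-10],[0,0,0,-10],[0,0,0,-10],[0,0,0,-10],[0,0,0,0]],
])

```text
clock: 19.12
eef_pos: [468.3, -161.8, 290.1]
tcp_rot: [-3.141, 0.002, 0.045]
wrist_force: [0.4, -0.2, -0.4]
grip_width: 85.6
grip_force: 0.0
```

move_arm([
  [[0,-0.05,0,0],[0,-0.05,0,0],[0,-0.05,0,0],[0,-0.043,0,0],[0.045,0,0,0],[0.045,0,0,0],[0.045,0,0,0],[0.045,0,0,0],[0.027,0,0,0],[0,0,0,0]],
])

```text
clock: 20.38
eef_pos: [667.5, 40.4, 288.6]
tcp_rot: [3.141, 0.004, 0.042]
wrist_force: [-0.6, -0.6, -0.6]
grip_width: 85.6
grip_force: 0.0
```

move_arm([
  [[0,0,0.04,0],[0,0,0.04,0],[0,0,0.04,0],[0,0,0.04,0],[0,0,0.04,0],[0,0,0.04,0],[0,0,0.03,0],[0,0,0.015,0],[0,0,0,0]],
])

```text
clock: 21.5
eef_pos: [665.7, 40.3, 5.7]
tcp_rot: [3.141, 0.002, 0.045]
wrist_force: [-1.1, -0.2, 0.5]
grip_width: 85.3
grip_force: 0.0
```

move_arm([
  [[0.003,0.015,0,0],[0,0.015,0,0],[0,0.01,0,0],[0,0.006,0,0],[0,0.005,0,0],[0,0.005,0,0],[0,0.004,0,0],[0,0,0,0]],
])

```text
clock: 22.5
eef_pos: [673.1, -16.8, 6.7]
tcp_rot: [-3.14, -0.002, 0.047]
wrist_force: [0.3, 12.2, 1.9]
grip_width: 85.4
grip_force: 0.0
```

move_arm([
  [[0,0.003,0,0],[0,0,0,0]],
])

```text
clock: 22.75
eef_pos: [673.4, -19.4, 6.7]
tcp_rot: [-3.139, -0.002, 0.048]
wrist_force: [-0.2, 14.0, 2.3]
grip_width: 85.2
grip_force: 0.0
```

```bash
python3 - <<'E'
from h import *
for r in locate([678,-164,.045],STAB): print(r[0].round(3),r[1:])
E
```

```text
[ 6.78573e+02 -1.62782e+02  5.00000e-02] (np.float64(0.2587472913354105), 246)
[ 6.78435e+02 -1.62609e+02  5.00000e-02] (np.float64(0.2528547656250737), 149)
[ 6.79089e+02 -1.63209e+02  4.70000e-02] (np.float64(0.4654994270411237), 97)
```

move_arm([
  [[0,0.002,0,0],[0,0.001,0,0],[0,0,0,0]],
])

```text
clock: 23.22
eef_pos: [673.6, -22.1, 6.7]
tcp_rot: [-3.139, -0.003, 0.048]
wrist_force: [-0.6, 14.7, 1.0]
grip_width: 85.6
grip_force: 0.0
```

move_arm([
  [[0,0.0015,0,0],[0,0,0,0]],
])

```text
clock: 23.48
eef_pos: [673.7, -23.6, 6.8]
tcp_rot: [-3.139, -0.003, 0.048]
wrist_force: [-1.0, 15.1, 1.6]
grip_width: 85.4
grip_force: 0.0
```

move_arm([
  [[0,0.001,0,0],[0,0,0,0]],
])

```text
clock: 23.72
eef_pos: [673.7, -24.5, 6.7]
tcp_rot: [-3.139, -0.003, 0.048]
wrist_force: [-0.9, 15.3, 2.4]
grip_width: 85.3
grip_force: 0.0
```

move_arm([
  [[0,0.001,0,0],[0,0,0,0]],
])

```text
clock: 23.98
eef_pos: [673.8, -25.5, 6.8]
tcp_rot: [-3.139, -0.003, 0.048]
wrist_force: [-1.3, 16.0, 1.2]
grip_width: 85.4
grip_force: 0.0
```

move_arm([
  [[0,0.001,0,0],[0,0,0,0]],
])

```text
clock: 24.22
eef_pos: [673.9, -25.7, 6.8]
tcp_rot: [-3.138, -0.003, 0.048]
wrist_force: [-2.7, 19.4, 2.9]
grip_width: 85.5
grip_force: 0.0
```

move_arm([
  [[0,0.001,0,0],[0,0,0,0]],
])

```text
clock: 24.48
eef_pos: [673.9, -25.8, 6.9]
tcp_rot: [-3.138, -0.003, 0.048]
wrist_force: [-4.0, 24.3, 3.9]
grip_width: 85.5
grip_force: 0.0
```

```bash
python3 - <<'E'
from h import *
for r in locate([678,-168,.045],STAB): print(r[0].round(3),r[1:])
E
```

```text
[ 6.79236e+02 -1.69353e+02  5.10000e-02] (np.float64(0.2553715687375586), 242)
[ 6.79011e+02 -1.69190e+02  5.50000e-02] (np.float64(0.2539777340670639), 147)
[ 6.79713e+02 -1.69458e+02  3.90000e-02] (np.float64(0.26140007973619106), 94)
```

The force rose from 15 to 24 N while the TCP stayed still, so the box is against the pump's side. I back off and check flushness and squareness from near with the wrist camera.

move_arm([
  [[0,-0.015,0,0],[0,-0.02,0,0],[0,0,-0.055,0],[0,0,-0.055,0],[0,0,-0.055,0],[0,0,-0.055,0],[0,0,-0.055,0],[0,0,-0.055,0],[0,0,0,0]],
])

```text
clock: 25.7
eef_pos: [672.9, 4.5, 342.2]
tcp_rot: [-3.141, -0.009, 0.047]
wrist_force: [-0.3, 0.6, -0.0]
grip_width: 85.7
grip_force: 0.0
```

move_arm([
  [[-0.05,0,0,0],[-0.05,0.03,0,0],[-0.05,0.04,0,0],[0,0.05,0,0],[0,0.05,0,0],[0,0.05,0,0],[0,0.02,0,0],[0,0,0,0]],
])

```text
clock: 26.7
eef_pos: [533.4, -242.3, 335.3]
tcp_rot: [-3.141, 0.002, 0.044]
wrist_force: [-1.2, -0.1, 0.8]
grip_width: 85.7
grip_force: 0.0
```

```bash
python3 - <<'E'
from h import *
st=get_state(); s=snapshot("wrist"); print(np.round(s["hand_eye"],3),s["fx"],st["eef_pos"].round(1),st["tcp_rot"].round(3)); 
from scipy.spatial.transform import Rotation as Ro
M=np.eye(4); M[:3,:3]=Ro.from_euler("xyz",st["tcp_rot"]).as_matrix(); M[:3,3]=st["eef_pos"]
C=np.linalg.inv(M@np.array(s["hand_eye"])); s["rvec"]=cv2.Rodrigues(C[:3,:3])[0]; s["tvec"]=C[:3,3]
for r in locate([679,-168,.045],STAB): print(r[0].round(3),r[1:])
P=locate([608,-414,.045],PUMP)
for r in P: print(r[0].round(3),r[1:])
np.save("w.npy",s,allow_pickle=True)
seg=[((0,-172,140),(0,172.5,140)),((0,172.5,140),(250,172.5,140)),((0,172.5,0),(0,300,0))]
draw(s,[(P[0][0],seg)],"w1.png",(0,0,512,384))
E
```

```text
[[ 1.0000e-03 -9.6200e-01 -2.7200e-01  7.0389e+01]
 [ 1.0000e+00  0.0000e+00  1.0000e-03 -7.1100e-01]
 [-1.0000e-03 -2.7200e-01  9.6200e-01 -1.4237e+02]
 [ 0.0000e+00  0.0000e+00  0.0000e+00  1.0000e+00]] 282.66556490462665 [ 533.4 -242.3  335.3] [-3.141e+00  2.000e-03  4.400e-02]
[ 6.79037e+02 -1.68174e+02  4.90000e-02] (np.float64(0.242599981008766), 181)
[ 6.78888e+02 -1.67954e+02  4.40000e-02] (np.float64(0.24395268208917287), 149)
[ 6.79823e+02 -1.72916e+02  5.30000e-02] (np.float64(0.2912523068994233), 35)
[ 6.08819e+02 -4.12191e+02  3.90000e-02] (np.float64(0.26253406941714275), 129)
[ 6.09015e+02 -4.11358e+02  3.70000e-02] (np.float64(0.24450466196449838), 71)
[ 6.29175e+02 -4.11665e+02  3.80000e-02] (np.float64(0.26479765691016155), 82)
```

View pics/w1.png

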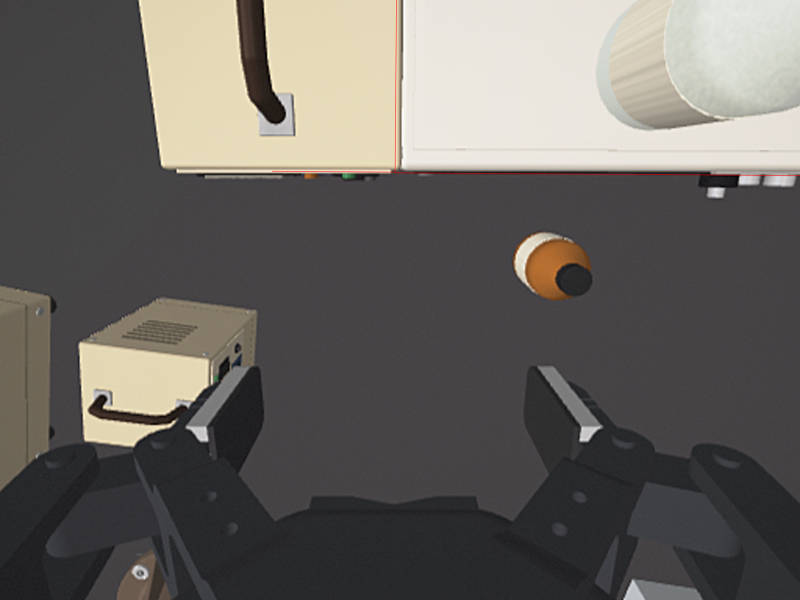

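The wrist picture shows the stabiliser tight against the pump (seam at column ~400), with the two front top edges in line at rows ~168 and ~170. I now turn those into world positions.

```bash
python3 - <<'E'
from h import *
s=np.load("w.npy",allow_pickle=True).item()
g=cv2.cvtColor(s["image"],cv2.COLOR_RGB2GRAY).astype(float)
f=512/800
def horiz(c0,c1,r0,z):
    pts=[]
    for c in range(c0,c1):
        col=g[r0-7:r0+8,c]; d=np.maximum(-np.diff(col),0); 
        m=int(d.argmax()); w=d[max(0,m-2):m+3]; pts.append((c,r0-7+.5+np.average(np.arange(max(0,m-2),max(0,m-2)+len(w)),weights=w)))
    pts=np.array(pts); W=np.array([plane(s,p,z) for p in pts])
    a=cv2.fitLine(W[:,:2].astype(np.float32),cv2.DIST_HUBER,0,.01,.01).ravel()
    m=a[1]/a[0] if a[0] else 9; yaw=np.arctan2(-a[0]*np.sign(a[1]),abs(a[1])); return a[2:],yaw,pts[[0,-1]].round(1).tolist()
A=horiz(108,248,107,212); B=horiz(264,430,109,140); print("stab",A,"\npump",B)
y0=B[1]; ex=np.array([np.cos(y0),np.sin(y0)]); print("stab front behind pump front by",(A[0]-B[0])@ex,"dyaw",A[1]-B[1])
# seam columns: print row profiles
for r in (20,50,80,100): print(r,g[r,248:264].round().astype(int))
E
```

```text
stab (array([ 598.8887, -161.8241], dtype=float32), np.float32(0.043867428), [[108.0, 107.1], [247.0, 110.3]]) 
pump (array([ 608.3944 , -348.18466], dtype=float32), np.float32(0.044624288), [[264.0, 108.4], [429.0, 108.8]])
stab front behind pump front by -1.182826 dyaw -0.0007568598
20 [217 217 218 217 218 221 207 175 134  77 254 242 236 232 231 230]
50 [219 218 219 218 220 224 208 169 122 132 249 241 236 232 231 232]
80 [220 219 220 219 220 225 204 162 104 252 243 238 235 232 232 233]
100 [220 220 219 220 221 226 202 161 109 151 247 240 235 232 233 232]
```

```bash
python3 -c "
from bench import sign_off; print(sign_off())"
```

```text
the job is handed in; nothing more can be done
None
```

The stabiliser is against the pump's side: square to within about 0.001 rad by the wrist camera, fronts flush to about 1 mm, and the job has been handed in at about 27 s. No tipping showed in the pictures, and the arm stayed clear of the handle, bottles and vial rack.

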